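# Match the lamp-arm hinge leaves and hold them for pinning

### The job

Get the lamp-arm hinge ready for pinning: first lay the steel hinge pin flat in the two V saddles of the stand, its middle midway between them and its red head away from the knuckles, and let go of it. Then pick up the loose brass leaf by its blue rib, bring its knuckle between the two fixed knuckles without forcing it, right way up with its plate pointing away from the wooden block, so that all three holes line up, and finish while still holding it there level, still and clear of the stand. Leave the other things on the bench alone.

Things in the scene. Friction and masses are not known exactly. Their poses are not given: they have to be found in the camera images.
- stand: The fixed hinge stand: 12 mm brass base (x -25 to 75 mm for y -62 to 62 mm, x -25 to 25 mm on to y = 152 mm), dark wooden jamb block behind the knuckles (face at x = 20 mm, y -45 to 45 mm), two fixed brass knuckles, two saddles. Nothing on it is higher than 111 mm above the bench. Origin on the bench 100 mm straight below hinge_bore; same axes. It does not move.
- hinge_bore (a point): On the stand: mid-point between its two fixed knuckles, on the axis of their holes, 100 mm above the bench. y runs along the holes towards the saddles, x into the block (away from the robot), z up. Knuckles: tubes of 22 mm outer, 14 mm inner diameter, at y = 16 to 38 and -38 to -16 mm: a 32 mm gap between them, open above, below and towards the robot.
- saddle_mid (a point): On the stand, same axes: 102 mm from hinge_bore along y, half-way between the two dark steel V saddles; pin_mid lies here once the pin is laid in them, in line with the holes. Saddles are 10 mm thick, centred at y = -28 and 28 mm from here (46 mm free between, open down to the base); their V notches run along y, open upward, 30 mm wide at the top, 9 mm above this point.
- pin: Steel hinge pin as a whole, 60 g: round shank 9 mm diameter with a tapered nose, 120 mm long over all, with a flat red spade head 22 mm wide, 16 mm long and 9 mm thick. It starts lying flat on the bench. Origin on its underside below pin_mid; its y axis runs along the pin from nose to head, z up.
- pin_mid (a point): Point on the pin's centre line where it is best gripped (across the shank), near its balance point, 57 mm from the nose tip and 63 mm from the head's end; 4.5 mm above the bench when it lies there. Axes as pin.
- pin_head (a point): Centre of the pin's red head, 55 mm along the pin's y axis from pin_mid.
- leaf: Loose hinge leaf as a whole, about 280 g: brass plate 44 mm wide and 6 mm thick with a narrower neck (22 mm) to its single knuckle, and an upright blue rib on top; 87 mm long over all. It starts lying flat on the bench, rib up. Origin on its underside; x points towards the knuckle, y along the knuckle's hole, z up.
- leaf_rib (a point): Centre of the blue rib, where it is gripped from above: the rib is 12 mm thick along the leaf's y, 44 mm long along x, and stands from 6 to 46 mm above the leaf's underside; this point is 28 mm above the underside. Axes as leaf.
- leaf_bore (a point): Centre of the loose leaf's knuckle hole, 48 mm along the leaf's x from leaf_rib and 17 mm below it (11 mm above the underside). The knuckle is a tube 22 mm long along y, 22 mm outside and 14 mm inside diameter. It belongs at hinge_bore with the leaf's x and y axes along those of hinge_bore.
- scissors: Bystander: red-handled scissors, 150 mm long, lying flat. Leave alone.
- spool_red: Bystander: orange-red thread spool, 32 mm diameter, 30 mm high.
- spool_green: Bystander: green thread spool, 32 mm diameter, 30 mm high.
- jar: Bystander: small varnish jar, 44 mm diameter, 55 mm high.
- phone: Bystander: black phone lying flat, 150 x 72 x 8 mm.
- cup: Bystander: white cup, 68 mm diameter, 75 mm high.
- screwdriver: Bystander: screwdriver lying flat, 150 mm long.
Mind the look-alikes: they are no part of the job. Of the things that look like the pin, the smallest one is meant.

How it is judged:
By the outcome, as a careful person would: the job done as asked, in the order asked, and still so for the second after the job is handed in, while the arm keeps its last pose, push and grip.
It also fails if it takes over 61 s, if anything falls off the work surface, if the arm or the gripper's body presses on something with over 40 N, if the wrist force passes 120 N, or if a joint passes its speed limit or range.

### The arm

A 6-joint arm with a two-finger parallel gripper is mounted at the origin on the work surface. World frame = base frame: x ahead of the robot, y to its left, z up, the work surface at z = 0. Lengths are in m, angles in rad, forces in N, time in s.
With the tool pointing down it reaches from about 0.225 to 0.875 m from the base axis. Payload 3.4 kg.
Tool frame: the origin (TCP) lies on the centre line of the jaws, within the pads' length; the fingertips stand 14 mm ahead of it and the grasp point (between the pads) lies 5 mm behind it (robot.tip_extent is the distance from the TCP to the fingertips, in m); z points along the fingers, y is the direction in which the jaws open and shut (so a half turn about z gives the same grasp; the last joint's range is limited). The gripper opens to 85 mm and grips with 20 to 120 N. Pads are 22 mm wide; open, the fingers measure 114 mm over their backs; the gripper's body (76 mm by 85 mm) begins 54 mm behind the grasp point. The pads swing forward as they close: fully open they stand 13 mm farther back than shut.
Start: joints at [1.104, 0.276, 1.505, -0, 1.361, -0.121], TCP at [0.195, 0.541, 0.245] pointing down, gripper open.
Joint ranges: [-2.89, 2.89], [-0.75, 2.08], [0.22, 2.7], [-1.18, 4.32], [0.11, 2.71], [-2.7, 2.7]. Speed limits (rad/s): [2.57, 2.57, 3.14, 3.14, 3.14, 3.14].

### API

Orientations are given as a unit quaternion [x, y, z, w].
In Python, from station import monitor, get_image, job, robot gives the robot as it stands. The module is installed in compiled form; this text tells all that it offers.
- The arm moves only by the tool jog_arm, never from a script. Its argument "steps" is a list of rows, each an object of numbers: "x", "y", "z": the shift along the tool's x, y, z in mm; "yaw": the turn about the tool's z in degrees. In form: [{"x": .., "y": .., "z": .., "yaw": ..}, ...]. A call has 1 to 20 rows; each row is the pose to reach, as a shift and turn from the pose measured when the call began, along the tool's axes at that moment; what a row does not reach only later rows make up. A row lasts 1/10 s, in which the tool goes at most 50 mm and 8.59 degrees, less where a joint would pass 70% of its speed; a pose out of reach is approached as far as the arm can. A call with a gripper value outside its range is refused whole. "hand" is the opening, from 0 (shut) to 1 (fully open), set as the call begins (left out, the last holds). The fingers move at their own pace and stop on an object; "grip_force" is the grip in N (left out, the last holds). Time passes only in rows, so rows that repeat a pose let the fingers close. It gives the time, the measured TCP pose, the force and the opening at its end, in the units of the state.
- monitor.get_state(): the state, without advancing time (a new reading comes with each control period).
- get_image(name): name is "scene" or "top" or "wrist"; returns a dict with "frame" (400x640x3 uint8, red, green, blue), "fx", "fy", "cx", "cy" (pixels), "R" (3x3) and "t" (3): a world point X has camera coordinates R X + t. Camera axes: x right, y down, z forward; pixel columns grow to the right and rows downward; lengths in m; the calibration is good to about 2 mm. A picture is of the moment at which its call begins. There is no depth.
- job.sign_off(): hands the job in, once; it reports no verdict.
The state is a dict: "t": time; "joints": joint angles; "joint_velocities": joint speeds; "joint_efforts": joint torques, N m; "tool_pos": TCP position; "orientation": TCP orientation; "wrist_force": force on the tool from outside, world axes, zero at the start; "torque": the same for the moment, N m; "grip_width": opening from 0.0 (shut) to 1.0 (fully open).
Only numpy, scipy, OpenCV 4.12 (cv2) and the standard library are available. Lean on these libraries where they do the work, as an engineer would, in place of code of your own. Each camera call takes 0.05 s, during which the arm holds its last target.

## Working session

There is one attempt and no reset: what is moved stays moved. The work goes in short steps, Python scripts to look and compute and a tool call to move; the robot and the scene stay as the last step left them, time stands still between calls to the robot, and variables do not carry over. Pictures are saved under pics/ and viewed, and the job is handed in when it is done.

Besides the shell and the picture viewer there is one more tool, called after ">>>" as name(argument=value, ...) on one line, values as JSON. jog_arm: Moves the arm, as the interface text tells. Its arguments: {"type":"object","properties":{"steps":{"type":"array"},"hand":{"type":"number"},"grip_force":{"type":"number"}},"required":["steps"]}

```bash
mkdir -p pics; ls
python3 - <<'E'
from station import monitor,get_image
import cv2,numpy as np,pickle
s=monitor.get_state();print(s['t'],s['tool_pos'],s['orientation'],s['grip_width'])
d={}
for n in("scene","top","wrist"):
    i=get_image(n);d[n]=i;cv2.imwrite(f"pics/{n}0.png",i['frame'][:,:,::-1])
    print(n,i['fx'],i['fy'],i['cx'],i['cy'],np.round(-np.array(i['R']).T@np.array(i['t']),3),np.round(i['R'],3).tolist())
pickle.dump(d,open("img0.pkl","wb"))
E
```

```text
pics
0.0 [0.19466802 0.54050112 0.244441  ] [ 1.72022773e-01  9.85092542e-01 -8.86033340e-04 -2.54398167e-04] 0.998540062507591
scene 433.15630250765446 433.15630250765446 319.7085696115241 202.0932884709073 [ 0.886 -0.787  1.233] [[0.9, 0.436, -0.016], [0.34, -0.724, -0.601], [-0.273, 0.535, -0.799]]
top 364.64010167597553 364.64010167597553 318.14925059487973 200.90097940138057 [0.319 0.018 1.075] [[-0.015, -1.0, 0.007], [-0.984, 0.013, -0.176], [0.176, -0.01, -0.984]]
wrist 351.2651606273282 351.2651606273282 323.3870073393473 203.54936009448562 [0.124 0.566 0.374] [[0.338, 0.941, 0.0], [0.9, -0.324, 0.293], [0.276, -0.099, -0.956]]
```

View pics/scene0.png

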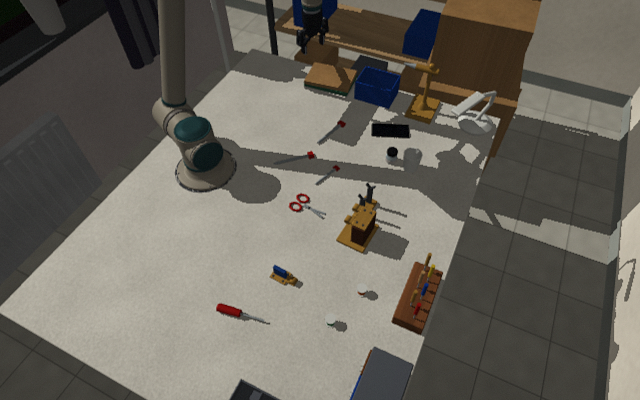

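View pics/top0.png

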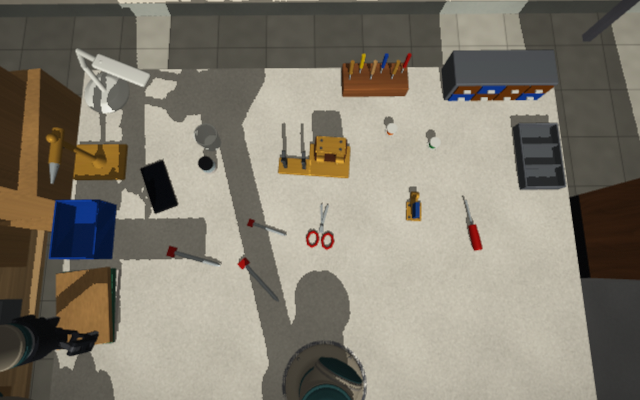

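View pics/wrist0.png

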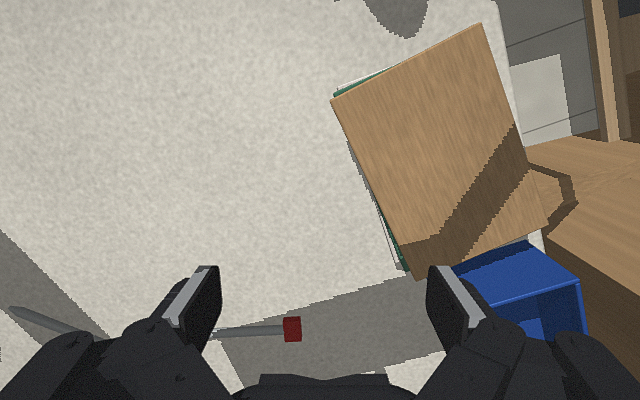

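The pictures show three pin-like things in top, with red heads at (250,223), (172,252) and (243,263). The leaf is at (414,205) and the stand at about (315,157). I'll measure and enlarge them.

```bash
cat > h.py <<'E'
import numpy as np,cv2,pickle
def ray(i,u,v):
    R=np.array(i['R']);t=np.array(i['t'])
    d=R.T@np.array([(u-i['cx'])/i['fx'],(v-i['cy'])/i['fy'],1]);return -R.T@t,d
def onplane(i,u,v,z):
    c,d=ray(i,u,v);return c+d*(z-c[2])/d[2]
def proj(i,X):
    p=np.array(i['R'])@np.array(X)+np.array(i['t']);return np.array([i['fx']*p[0]/p[2]+i['cx'],i['fy']*p[1]/p[2]+i['cy']])
def tri(obs):
    A=np.zeros((3,3));b=np.zeros(3)
    for i,u,v in obs:
        c,d=ray(i,u,v);d=d/np.linalg.norm(d);P=np.eye(3)-np.outer(d,d);A+=P;b+=P@c
    return np.linalg.solve(A,b)
E
python3 - <<'E'
from h import *
d=pickle.load(open('img0.pkl','rb'));i=d['top'];f=i['frame'];
hsv=cv2.cvtColor(f,cv2.COLOR_RGB2HSV)
for (n,h,t) in(("A",(250,223),(286,234)),("B",(172,252),(220,263)),("C",(243,263),(278,299))):
    a=onplane(i,*h,.0045);b=onplane(i,*t,.0045);print(n,a.round(3),b.round(3),np.linalg.norm(a-b))
for n,(x,y) in dict(pinA=(268,228),stand=(315,150),leaf=(414,205)).items():
    c=f[y-33:y+33,x-44:x+44];cv2.imwrite(f"pics/c_{n}.png",cv2.resize(c,None,fx=9,fy=9,interpolation=cv2.INTER_CUBIC)[:,:,::-1])
c=f[205:305,160:293];cv2.imwrite("pics/c_pins.png",cv2.resize(c,None,fx=6,fy=6,interpolation=cv2.INTER_NEAREST)[:,:,::-1])
c=d['scene']['frame'][175:300,260:420];cv2.imwrite("pics/c_sc.png",cv2.resize(c,None,fx=4.8,fy=4.8,interpolation=cv2.INTER_CUBIC)[:,:,::-1])
E
```

```text
A [0.447 0.21  0.004] [0.413 0.104 0.004] 0.1113402726343385
B [0.365 0.434 0.004] [0.332 0.294 0.004] 0.1439972377530432
C [0.331 0.228 0.004] [0.228 0.126 0.004] 0.14425146130285163
```

View pics/c_pins.png

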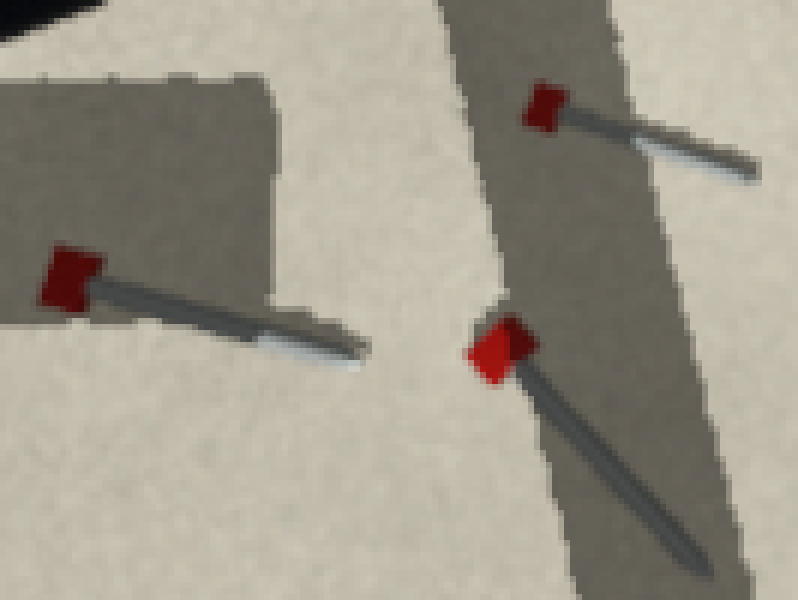

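View pics/c_stand.png

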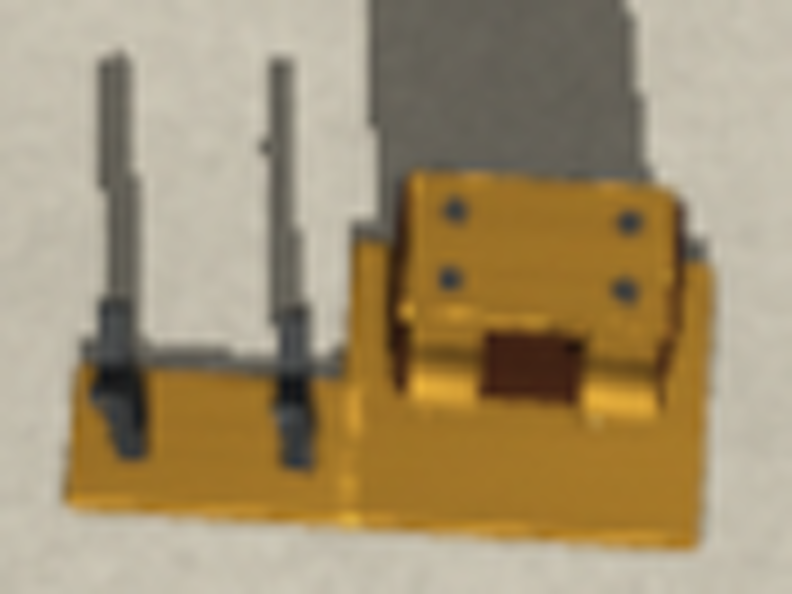

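View pics/c_leaf.png

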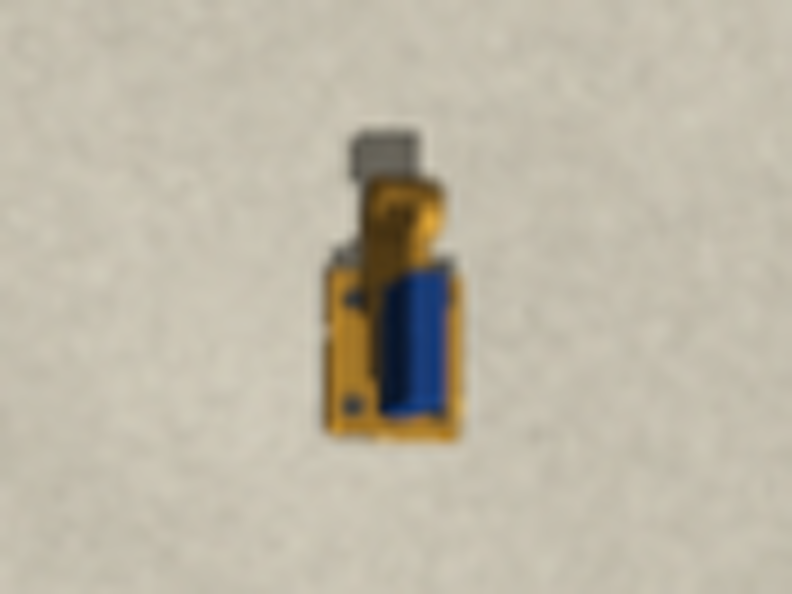

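View pics/c_sc.png

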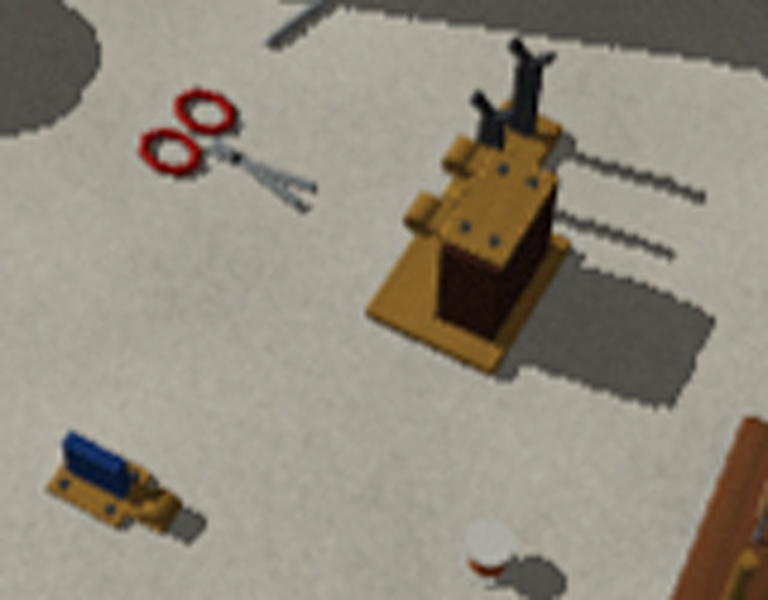

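Candidates, head to tip in top: A (250,223)–(286,234) measures 111 mm, which fits the meant pin (112 mm from head centre to nose). B (172,252)–(220,263) and C (243,263)–(278,299) both measure 144 mm. The enlarged crop also shows A with the smallest head and shaft, so A is the pin. Next I'll move above it for a close look.

>>> jog_arm(steps=[{"x": -117, "y": -94, "z": 15, "yaw": 30}, {"x": -234, "y": -188, "z": 30, "yaw": 60}, {"x": -351, "y": -281, "z": 45, "yaw": 88}, {"x": -351, "y": -281, "z": 45, "yaw": 88}, {"x": -351, "y": -281, "z": 45, "yaw": 88}, {"x": -351, "y": -281, "z": 45, "yaw": 88}, {"x": -351, "y": -281, "z": 45, "yaw": 88}, {"x": -351, "y": -281, "z": 45, "yaw": 88}, {"x": -351, "y": -281, "z": 45, "yaw": 88}, {"x": -351, "y": -281, "z": 45, "yaw": 88}, {"x": -351, "y": -281, "z": 45, "yaw": 88}, {"x": -351, "y": -281, "z": 45, "yaw": 88}, {"x": -351, "y": -281, "z": 45, "yaw": 88}, {"x": -351, "y": -281, "z": 45, "yaw": 88}, {"x": -351, "y": -281, "z": 45, "yaw": 88}], hand=1)

```text
t: 1.65
tool_pos: [0.4295, 0.1577, 0.2]
orientation: [0.808, 0.59, -0.001, 0.0]
wrist_force: [0.2, 0.2, -0.3]
grip_width: 1.0
```

Run:
```python
from station import *
from h import *
i=get_image("wrist");pickle.dump(i,open("w1.pkl","wb"));cv2.imwrite("pics/w1.png",i['frame'][:,:,::-1])
s=monitor.get_state();print(s['t'],s['tool_pos'],s['orientation'],s['joints'],robot.tip_extent)
```

```text
1.7 [0.42951885 0.15764277 0.20003741] [ 8.07679218e-01  5.89621787e-01 -5.42337887e-04  3.66591696e-04] [ 2.00354444e-01  1.31956981e-01  1.81397040e+00 -1.20206140e-03
  1.19634554e+00  5.10409526e-01] 0.014
```

View pics/w1.png

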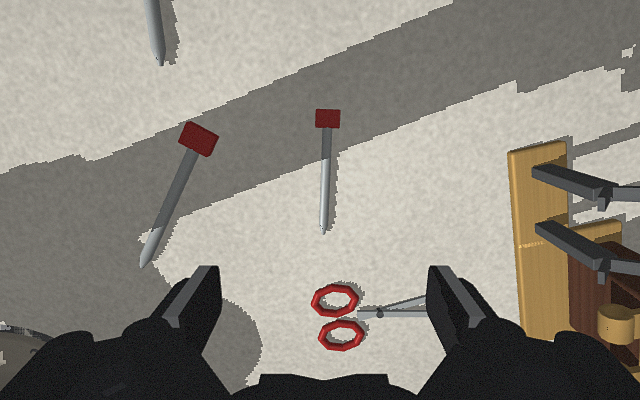

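The wrist view shows the small pin with its head at (328,118) and nose at (323,233). Pin C is at left, the stand and saddles at right, and the scissors below.

```bash
cat > pinm.py <<'E'
from h import *
def head(i,near,z=.0045):
    hsv=cv2.cvtColor(i['frame'],cv2.COLOR_RGB2HSV)
    m=(((hsv[...,0]<8)|(hsv[...,0]>172))&(hsv[...,1]>150)&(hsv[...,2]>50)).astype(np.uint8)
    n,l,st,c=cv2.connectedComponentsWithStats(m)
    k=min((k for k in range(1,n) if st[k,4]>15),key=lambda k:np.hypot(*(c[k]-near)))
    return c[k],st[k]
E
python3 - <<'E'
from pinm import *
i=pickle.load(open('w1.pkl','rb'));c,st=head(i,(328,118));print(c,st)
f=i['frame'];cr=f[95:245,270:380];cv2.imwrite("pics/w1c.png",cv2.resize(cr,None,fx=4,fy=4,interpolation=cv2.INTER_NEAREST)[:,:,::-1])
h=onplane(i,*c,.007);n=onplane(i,323.5,233.5,.0045)
d=(h-n)[:2];L=np.hypot(*d);u=d/L;print(h,n,L,np.degrees(np.arctan2(u[1],u[0])), n[:2]+u*.057,h[:2]-u*.055)
E
```

```text
[327.16121495 118.10747664] [315 109  25  19 428]
[0.44976515 0.21047708 0.007     ] [0.41274863 0.10517766 0.0045    ] 0.11161626459216395 70.63159953500616 [0.43165216 0.15895179] [0.4315249  0.15858977]
```

View pics/w1c.png

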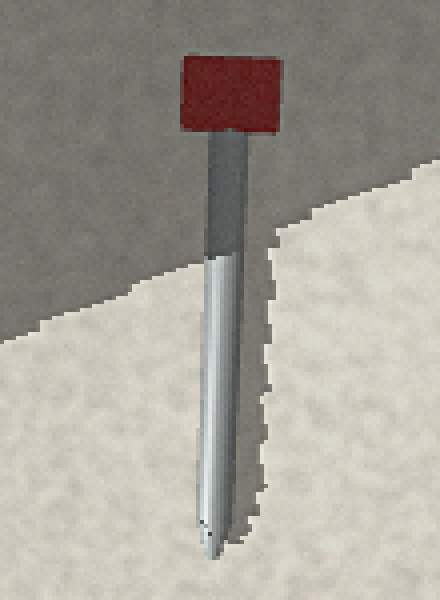

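>>> jog_arm(steps=[{"x": 2, "y": 1.6, "z": 40, "yaw": 1.6}, {"x": 2, "y": 1.6, "z": 80, "yaw": 1.6}, {"x": 2, "y": 1.6, "z": 120, "yaw": 1.6}, {"x": 2, "y": 1.6, "z": 150, "yaw": 1.6}, {"x": 2, "y": 1.6, "z": 170, "yaw": 1.6}, {"x": 2, "y": 1.6, "z": 180, "yaw": 1.6}, {"x": 2, "y": 1.6, "z": 183.5, "yaw": 1.6}, {"x": 2, "y": 1.6, "z": 183.5, "yaw": 1.6}, {"x": 2, "y": 1.6, "z": 183.5, "yaw": 1.6}], hand=0.5)

```text
t: 2.6
tool_pos: [0.4324, 0.1591, 0.0174]
orientation: [0.816, 0.578, 0.0, 0.001]
wrist_force: [0.2, 0.7, -0.9]
grip_width: 0.499
```

>>> jog_arm(steps=[{"x": 0, "y": 0, "z": 0, "yaw": 0}, {"x": 0, "y": 0, "z": 0, "yaw": 0}, {"x": 0, "y": 0, "z": 0, "yaw": 0}, {"x": 0, "y": 0, "z": 0, "yaw": 0}, {"x": 0, "y": 0, "z": 0, "yaw": 0}, {"x": 0, "y": 0, "z": 0, "yaw": 0}, {"x": 0, "y": 0, "z": 0, "yaw": 0}, {"x": 0, "y": 0, "z": 0, "yaw": 0}], hand=0, grip_force=40)

```text
t: 3.4
tool_pos: [0.4331, 0.1592, 0.0183]
orientation: [0.816, 0.578, 0.001, 0.001]
wrist_force: [-1.0, 0.3, 6.1]
grip_width: 0.078
```

Run:
```python
from station import *
from h import *
i=get_image("wrist");pickle.dump(i,open("w2.pkl","wb"));cv2.imwrite("pics/w2.png",i['frame'][:,:,::-1])
s=monitor.get_state();print(s['t'],s['tool_pos'],s['orientation'],s['grip_width'],s['wrist_force'])
```

```text
3.45 [0.43305207 0.15923776 0.01828919] [0.81569819 0.57847529 0.00120586 0.00115959] 0.07384292881418024 [ 0.18857449 -1.49816263  6.09905806]
```

View pics/w2.png

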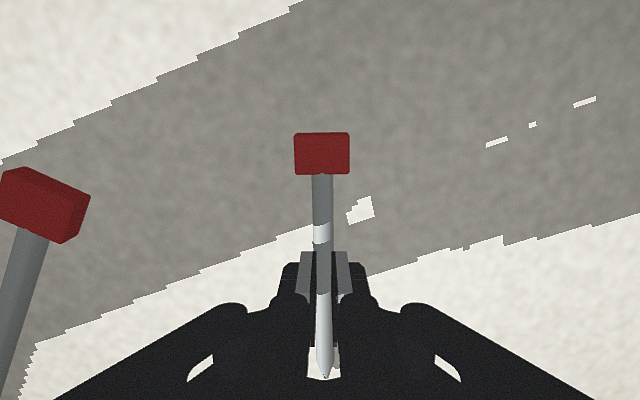

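The grip shows a 6 N upward force and the tips at pin-equator height, so it's too high. I'll open, go about 3 mm lower and re-grip.

>>> jog_arm(steps=[{"x": 0, "y": 0, "z": 0, "yaw": 0}, {"x": 0, "y": 0, "z": 0, "yaw": 0}, {"x": 0, "y": 0, "z": 0, "yaw": 0}, {"x": 0, "y": -1, "z": 2, "yaw": 0}, {"x": 0, "y": -1, "z": 3, "yaw": 0}, {"x": 0, "y": -1, "z": 3, "yaw": 0}, {"x": 0, "y": -1, "z": 3, "yaw": 0}], hand=0.3)

```text
t: 4.15
tool_pos: [0.4321, 0.1595, 0.0151]
orientation: [0.816, 0.578, 0.001, 0.001]
wrist_force: [-0.7, 0.4, 0.6]
grip_width: 0.301
```

>>> jog_arm(steps=[{"z": 0}, {"z": 0}, {"z": 0}, {"z": 0}, {"z": 0}, {"z": 0}, {"z": 0}], hand=0, grip_force=40)

```text
schema error: expected keys x, y, z, yaw
```

>>> jog_arm(steps=[{"x": 0, "y": 0, "z": 0, "yaw": 0}, {"x": 0, "y": 0, "z": 0, "yaw": 0}, {"x": 0, "y": 0, "z": 0, "yaw": 0}, {"x": 0, "y": 0, "z": 0, "yaw": 0}, {"x": 0, "y": 0, "z": 0, "yaw": 0}, {"x": 0, "y": 0, "z": 0, "yaw": 0}, {"x": 0, "y": 0, "z": 0, "yaw": 0}], hand=0, grip_force=40)

```text
t: 4.85
tool_pos: [0.4321, 0.1595, 0.0152]
orientation: [0.816, 0.578, 0.001, 0.001]
wrist_force: [0.3, -0.3, 1.9]
grip_width: 0.083
```

>>> jog_arm(steps=[{"x": 0, "y": 0, "z": -10, "yaw": 0}, {"x": 0, "y": 0, "z": -30, "yaw": 0}, {"x": 0, "y": 0, "z": -70, "yaw": 0}, {"x": 0, "y": 0, "z": -110, "yaw": -5}, {"x": 0, "y": 0, "z": -150, "yaw": -10}, {"x": 0, "y": 0, "z": -175, "yaw": -15}, {"x": 0, "y": 0, "z": -185, "yaw": -15}, {"x": 0, "y": 0, "z": -185, "yaw": -15}, {"x": 0, "y": 0, "z": -185, "yaw": -15}])

```text
t: 5.75
tool_pos: [0.4305, 0.1594, 0.199]
orientation: [0.734, 0.68, -0.0, 0.001]
wrist_force: [-0.6, 0.3, -1.5]
grip_width: 0.079
```

Run:
```python
from station import *
from h import *
d={}
for n in("wrist","top"):
    i=get_image(n);d[n]=i;cv2.imwrite(f"pics/{n}3.png",i['frame'][:,:,::-1])
d['s']=s=monitor.get_state();print(s['t'],s['tool_pos'],s['orientation'],s['grip_width'],s['wrist_force'])
pickle.dump(d,open("i3.pkl","wb"))
```

```text
5.85 [0.43029974 0.15939701 0.19843029] [ 7.33451643e-01  6.79741226e-01 -6.92858176e-04  2.70540791e-04] 0.0789821091419094 [-0.30594999  0.17439203 -1.32412928]
```

View pics/wrist3.png

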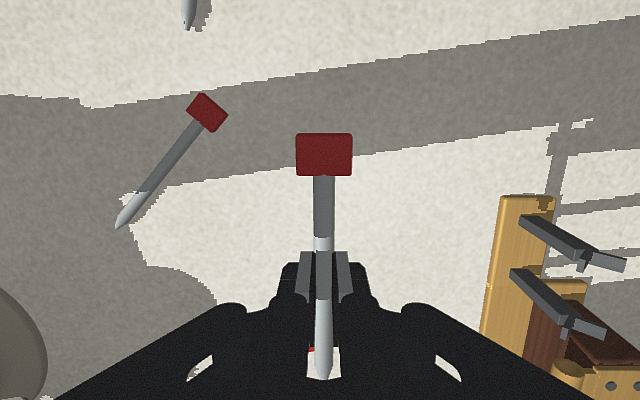

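Pin A is held level with its head at (324,154). Now I'll estimate the stand from the top image.

Run:
```python
from h import *
d=pickle.load(open('img0.pkl','rb'));i=d['top']
a=onplane(i,278.2,173.1,.006);b=onplane(i,348.2,178,.006)
u=(a-b)[:2];L=np.hypot(*u);u/=L;x=np.array([u[1],-u[0]])
print(a,b,L,np.degrees(np.arctan2(u[1],u[0])))
o=b[:2]+u*.062+x*.025;print('origin',o,'saddle',o+u*.102, 'rib',o-x*.048)
j=pickle.load(open('i3.pkl','rb'))['wrist']
for q in(.0107,):
  z=.1984-q;h=onplane(j,324,154,z+.0045);n=onplane(j,323,379,z);print(h,n,np.hypot(*(h-n)[:2]))
# leaf rough
f=i['frame'];hsv=cv2.cvtColor(f,cv2.COLOR_RGB2HSV)
```

```text
[0.59683594 0.12724835 0.006     ] [ 0.57895598 -0.08367699  0.006     ] 0.21168180972022263 85.1546693424392
origin [ 0.60910354 -0.02401021] saddle [0.61771909 0.07762528] rib [ 0.56127508 -0.01995583]
[0.43501647 0.21322889 0.1922    ] [0.42610927 0.10164152 0.1877    ] 0.1119422965615866
```

>>> jog_arm(steps=[{"x": -31, "y": 20, "z": -26, "yaw": 0}, {"x": -62, "y": 40, "z": -52, "yaw": 0}, {"x": -93, "y": 60, "z": -52, "yaw": 0}, {"x": -124, "y": 80, "z": -52, "yaw": 0}, {"x": -124, "y": 80, "z": -52, "yaw": 0}, {"x": -124, "y": 80, "z": -52, "yaw": 0}, {"x": -124, "y": 80, "z": -52, "yaw": 0}, {"x": -124, "y": 80, "z": -52, "yaw": 0}])

```text
t: 6.65
tool_pos: [0.4999, 0.0307, 0.25]
orientation: [0.733, 0.68, -0.001, -0.0]
wrist_force: [0.1, -0.3, -0.6]
grip_width: 0.083
```

Run:
```python
from station import *
from h import *
d={}
for n in("wrist",):
    i=get_image(n);d[n]=i;cv2.imwrite(f"pics/{n}4.png",i['frame'][:,:,::-1])
d['s']=s=monitor.get_state();print(s['t'],s['tool_pos'],s['orientation'],s['grip_width'],s['wrist_force'])
pickle.dump(d,open("i4.pkl","wb"))
```

```text
6.7 [0.50004459 0.03069617 0.25024797] [ 7.33016172e-01  6.80210592e-01 -9.05712256e-04 -1.49770307e-04] 0.07705935651763107 [ 0.8391023  -0.38698923 -0.98995562]
```

View pics/wrist4.png

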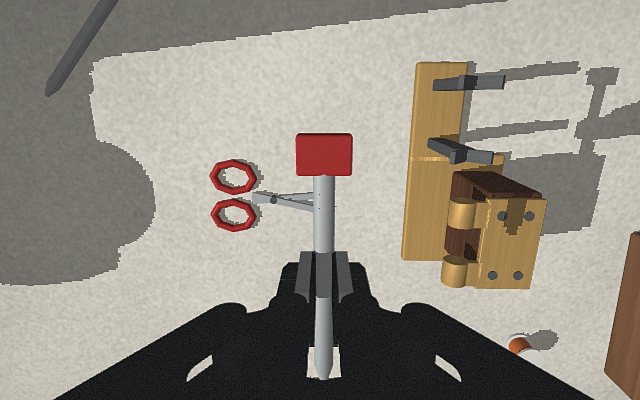

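The stand is clear in this view: base edge (418,62)→(402,258), saddles at (468,84) and (462,152), knuckles at (462,214) and (455,272). I'll enlarge it for corners.

Run:
```python
from h import *
j=pickle.load(open('i4.pkl','rb'))['wrist']
f=j['frame']
for n,(x0,y0,w,h) in dict(a=(400,50,130,100),b=(390,155,170,145)).items():
    k=6 if n=='a' else 4
    cv2.imwrite(f"pics/w4{n}.png",cv2.resize(f[y0:y0+h,x0:x0+w],None,fx=k,fy=k,interpolation=cv2.INTER_CUBIC)[:,:,::-1])
```

```text
(no output)
```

View pics/w4a.png

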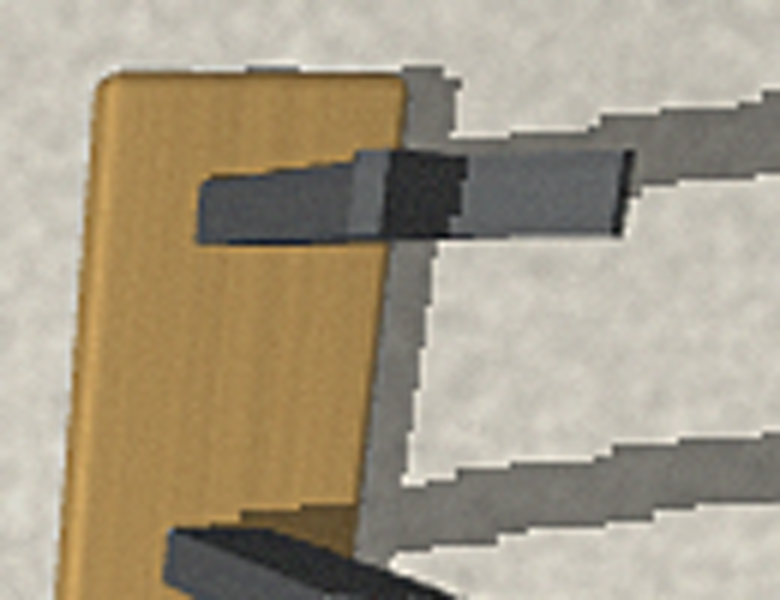

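View pics/w4b.png

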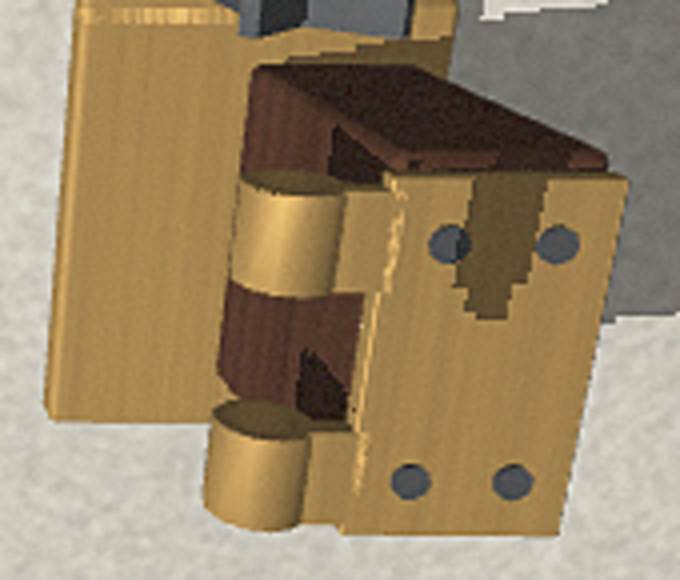

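```bash
cat > st.py <<'E'
from h import *
from scipy.optimize import least_squares
def W(p,X):
    c,s=np.cos(p[2]),np.sin(p[2]);X=np.array(X)/1000
    return np.array([p[0]+c*X[0]-s*X[1],p[1]+s*X[0]+c*X[1],X[2]])
def fit(obs,p0=(.609,-.024,-.08)):
    r=least_squares(lambda p:np.concatenate([proj(i,W(p,X))-np.array(uv) for i,uv,X in obs]),p0,x_scale=[.01,.01,.05]);return r.x,r.fun.reshape(-1,2)
E
python3 - <<'E'
from st import *
j=pickle.load(open('i4.pkl','rb'))['wrist']
A=lambda x,y:(400+x/6-.4,50+y/6-.4);B=lambda x,y:(390+x/4-.4,155+y/4-.4)
obs=[(j,A(101,73),(-25,152,12)),(j,A(407,73),(25,152,12)),(j,B(50,419),(-25,-62,12)),(j,B(259,420),(0,-16,100)),(j,B(293,184),(0,38,100))]
p,r=fit(obs);print(p,np.degrees(p[2]));print(r.round(1))
p2,r2=fit(obs[:3]);print(p2,r2.round(1));p2,r2=fit(obs[3:]);print(p2)
print('saddle',W(p,(0,102,100)),'bore',W(p,(0,0,100)))
for X in((-15,130,109),(15,130,109),(-15,74,109),(15,74,109),(0,130,100)):print(X,proj(j,W(p,X)).round(1))
pickle.dump(p,open('stand.pkl','wb'))
E
```

```text
[ 0.61098491 -0.02237876 -0.07623899] -4.368172283694904
[[-0.1 -0.2]
 [ 0.4 -0.1]
 [-0.5  2.2]
 [ 0.7 -0.4]
 [-0.5 -0.8]]
[ 0.61124352 -0.02194509 -0.07400528] [[-0.2 -0.6]
 [ 0.3 -0.7]
 [-0.2  1.8]]
[ 0.6107144  -0.02291054 -0.09539178]
saddle [0.61875376 0.07932495 0.1       ] bore [ 0.61098491 -0.02237876  0.1       ]
(-15, 130, 109) [461.3  81.7]
(15, 130, 109) [502.6  81.8]
(-15, 74, 109) [452.8 158.4]
(15, 74, 109) [491.6 158.4]
(0, 130, 100) [476.8  82.2]
```

>>> jog_arm(steps=[{"x": 20, "y": 38, "z": 10, "yaw": 0}, {"x": 40, "y": 76, "z": 20, "yaw": 0}, {"x": 58.3, "y": 114.7, "z": 40, "yaw": 0}, {"x": 58.3, "y": 114.7, "z": 75, "yaw": 0}, {"x": 58.3, "y": 114.7, "z": 100, "yaw": 0}, {"x": 58.3, "y": 114.7, "z": 105, "yaw": 0}, {"x": 58.3, "y": 114.7, "z": 105, "yaw": 0}, {"x": 58.3, "y": 114.7, "z": 105, "yaw": 0}])

```text
t: 7.5
tool_pos: [0.6194, 0.0805, 0.1467]
orientation: [0.733, 0.68, 0.0, 0.001]
wrist_force: [0.7, -0.1, -0.0]
grip_width: 0.08
```

Run:
```python
from station import *
from st import *
d={}
for n in("wrist","top","scene"):
    i=get_image(n);d[n]=i
    if n=='wrist':cv2.imwrite(f"pics/{n}5.png",i['frame'][:,:,::-1])
i=d['scene'];f=i['frame'][160:270,310:440];g=d['top']['frame'][105:190,265:365]
cv2.imwrite("pics/s5.png",np.hstack([cv2.resize(f,(400,340)),cv2.resize(g,(400,340))])[:,:,::-1])
d['s']=s=monitor.get_state();print(s['t'],s['tool_pos'],s['orientation'],s['grip_width'],s['wrist_force'])
pickle.dump(d,open("i5.pkl","wb"))
p=pickle.load(open('stand.pkl','rb'));j=d['wrist']
for X in((-15,130,109),(15,130,109),(0,165,115)):print(proj(j,W(p,X)))
```

```text
7.65 [0.61949705 0.08017249 0.14699886] [7.33028142e-01 6.80197374e-01 4.19156884e-04 1.04905349e-03] 0.08035234696394777 [-0.22373725 -0.66245254 -0.45603838]
[291.4852492  198.90665127]
[352.19742254 199.02878417]
[321.90926059 127.82492533]
```

View pics/wrist5.png

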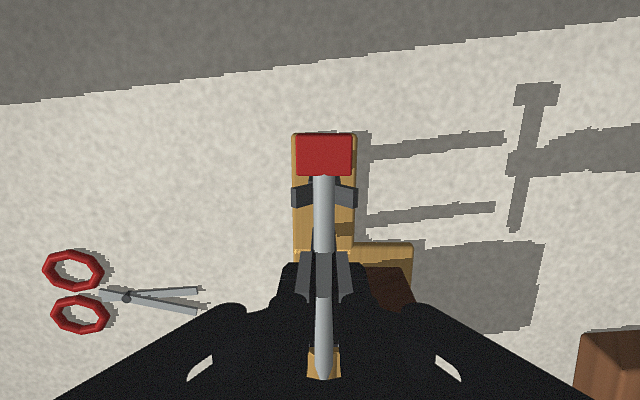

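View pics/s5.png

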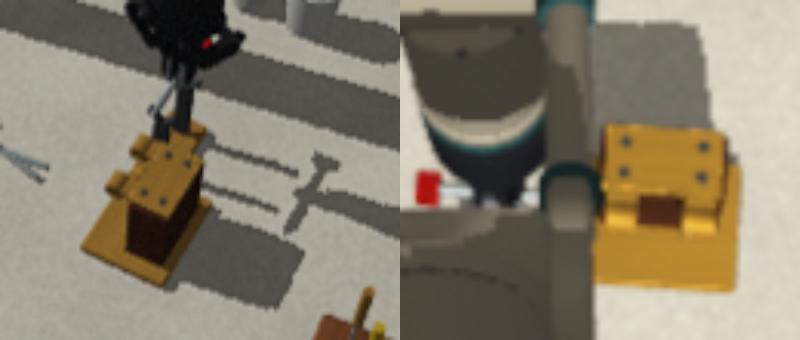

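The pin at u=324 sits over the saddle V (290–358, centre 324). Lowering.

>>> jog_arm(steps=[{"x": 0, "y": -0.5, "z": 8, "yaw": 0}, {"x": 0, "y": -0.5, "z": 16, "yaw": 0}, {"x": 0, "y": -0.5, "z": 24, "yaw": 0}, {"x": 0, "y": -0.5, "z": 29, "yaw": 0}, {"x": 0, "y": -0.5, "z": 32, "yaw": 0}, {"x": 0, "y": -0.5, "z": 34, "yaw": 0}, {"x": 0, "y": -0.5, "z": 35, "yaw": 0}, {"x": 0, "y": -0.5, "z": 35, "yaw": 0}])

```text
t: 8.45
tool_pos: [0.6192, 0.0802, 0.112]
orientation: [0.733, 0.68, 0.0, 0.001]
wrist_force: [0.6, -0.1, -1.6]
grip_width: 0.082
```

Run:
```python
from station import *
from st import *
i=get_image('wrist');cv2.imwrite("pics/w6.png",i['frame'][90:300,200:450][:,:,::-1].repeat(3,0).repeat(3,1)[:600])
s=monitor.get_state();print(s['t'],s['tool_pos'],s['orientation'],s['grip_width'],s['wrist_force'],s['torque'])
```

```text
8.5 [0.61925335 0.08018337 0.11216513] [7.33021066e-01 6.80204678e-01 5.71034500e-04 1.17779199e-03] 0.08069552895069881 [ 0.16511866  0.67859126 -0.19103611] [-0.03422032  0.02674762 -0.02725325]
```

View pics/w6.png

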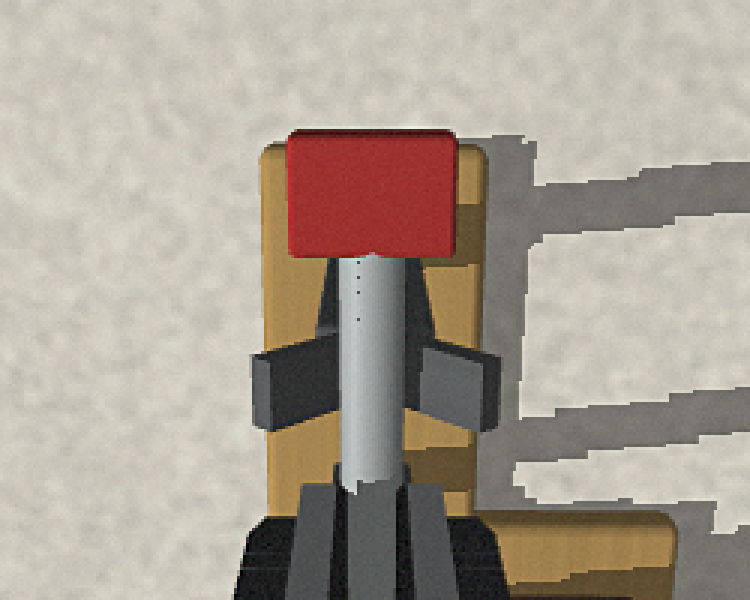

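>>> jog_arm(steps=[{"x": 0, "y": 0, "z": 1, "yaw": 0}, {"x": 0, "y": 0, "z": 1.5, "yaw": 0}, {"x": 0, "y": 0, "z": 2, "yaw": 0}, {"x": 0, "y": 0, "z": 2.2, "yaw": 0}, {"x": 0, "y": 0, "z": 2.2, "yaw": 0}])

```text
t: 9.0
tool_pos: [0.6196, 0.0802, 0.1106]
orientation: [0.733, 0.68, 0.001, 0.002]
wrist_force: [-0.7, 0.1, 3.5]
grip_width: 0.08
```

Run:
```python
from station import *
from st import *
i=get_image('wrist');cv2.imwrite("pics/w7.png",i['frame'][90:300,200:450][:,:,::-1].repeat(3,0).repeat(3,1)[:600])
s=monitor.get_state();print(s['t'],s['tool_pos'],s['orientation'],s['grip_width'],s['wrist_force'],s['torque'])
p=pickle.load(open('stand.pkl','rb'))
a=onplane(i,324,176,.1045);b=onplane(i,325.5,220.8,.109)
u=np.array([-np.sin(p[2]),np.cos(p[2])]);print('head edge - saddle along y (want 19):',(a-b)[:2]@u)
```

```text
9.05 [0.61961167 0.08019092 0.11063586] [0.73304236 0.6801805  0.00100263 0.00154332] 0.07919451514396168 [-0.65801838  0.67311559  5.47157943] [ 0.00896341  0.12143451 -0.03798179]
head edge - saddle along y (want 19): 0.017059871087065536
```

View pics/w7.png

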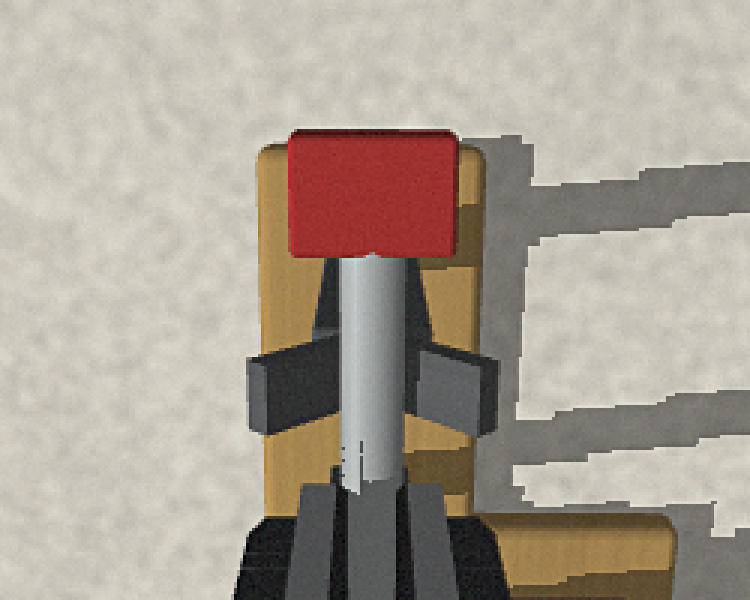

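Contact at about 5 N and the pin is centred in the V. Releasing, then lifting straight up.

>>> jog_arm(steps=[{"x": 0, "y": 0, "z": -0.5, "yaw": 0}, {"x": 0, "y": 0, "z": -0.5, "yaw": 0}, {"x": 0, "y": 0, "z": -0.5, "yaw": 0}, {"x": 0, "y": 0, "z": -0.5, "yaw": 0}, {"x": 0, "y": 0, "z": -0.5, "yaw": 0}], hand=0.3)

```text
t: 9.55
tool_pos: [0.6195, 0.0802, 0.1109]
orientation: [0.733, 0.68, 0.001, 0.001]
wrist_force: [0.1, -0.2, -1.0]
grip_width: 0.302
```

>>> jog_arm(steps=[{"x": 0, "y": 0, "z": -15, "yaw": 0}, {"x": 0, "y": 0, "z": -40, "yaw": 0}, {"x": -20, "y": -20, "z": -80, "yaw": 0}, {"x": -40, "y": -50, "z": -110, "yaw": 0}, {"x": -50, "y": -90, "z": -110, "yaw": 0}, {"x": -50, "y": -100, "z": -110, "yaw": 0}, {"x": -50, "y": -100, "z": -110, "yaw": 0}, {"x": -50, "y": -100, "z": -110, "yaw": 0}])

```text
t: 10.35
tool_pos: [0.5167, 0.038, 0.2206]
orientation: [0.733, 0.68, 0.001, 0.002]
wrist_force: [0.8, -0.1, -0.5]
grip_width: 0.303
```

Run:
```python
from station import *
from st import *
d={}
i=get_image('wrist');d['wrist']=i;cv2.imwrite("pics/w8.png",i['frame'][:,:,::-1])
d['s']=s=monitor.get_state();print(s['t'],s['tool_pos'],s['orientation'],s['grip_width'],s['wrist_force'],s['torque'])
pickle.dump(d,open('i8.pkl','wb'))
```

```text
10.4 [0.51703057 0.03807863 0.22037003] [0.73294452 0.68028516 0.00123175 0.0017065 ] 0.2982420290497726 [0.66532737 0.18895115 1.05517344] [ 0.00834939 -0.00547631 -0.00652906]
```

View pics/w8.png

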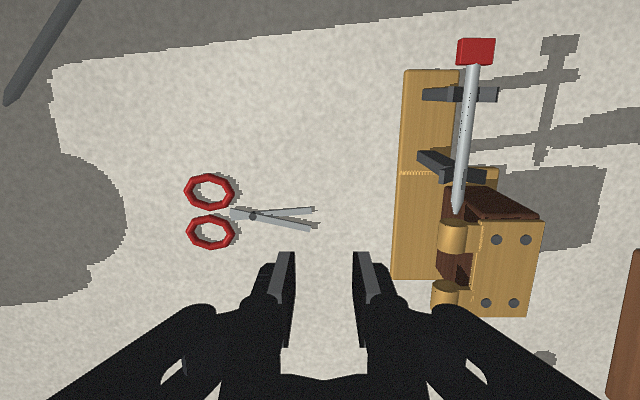

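The pin lies in both saddles: head at (476,52), nose at (458,213), pointing at the knuckle hole. Checking its mid position in the stand frame.

Run:
```python
from st import *
from pinm import head
i=pickle.load(open('i8.pkl','rb'))['wrist']
f=i['frame'];cv2.imwrite("pics/w8c.png",cv2.resize(f[30:230,390:550],None,fx=3,fy=3,interpolation=cv2.INTER_CUBIC)[:,:,::-1])
cv2.imwrite("pics/w8d.png",cv2.resize(f[180:330,385:550],None,fx=4,fy=4,interpolation=cv2.INTER_CUBIC)[:,:,::-1])
p=pickle.load(open('stand.pkl','rb'))
for X in((-25,152,12),(25,152,12),(-25,-62,12),(0,-16,100),(0,38,100),(15,130,109),(-15,130,109),(0,45,100),(0,157,104.5),(0,165,104.5)):print(X,proj(i,W(p,X)).round(1))
print(head(i,(476,52)))
```

```text
(-25, 152, 12) [404.1  69. ]
(25, 152, 12) [459.6  69.1]
(-25, -62, 12) [390.4 281. ]
(0, -16, 100) [445.4 285. ]
(0, 38, 100) [452.8 221.6]
(15, 130, 109) [496.   94.1]
(-15, 130, 109) [450.3  94. ]
(0, 45, 100) [453.8 212.8]
(0, 157, 104.5) [475.6  50.2]
(0, 165, 104.5) [477.2  36.6]
(array([474.84307692,  50.84410256]), array([455,  38,  40,  27, 975], dtype=int32))
```

View pics/w8c.png

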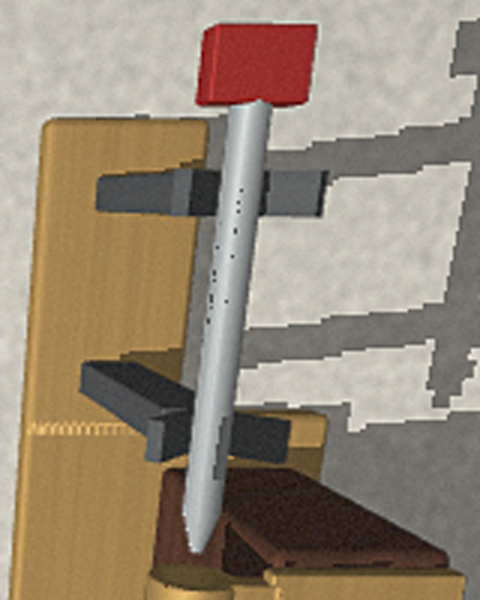

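View pics/w8d.png

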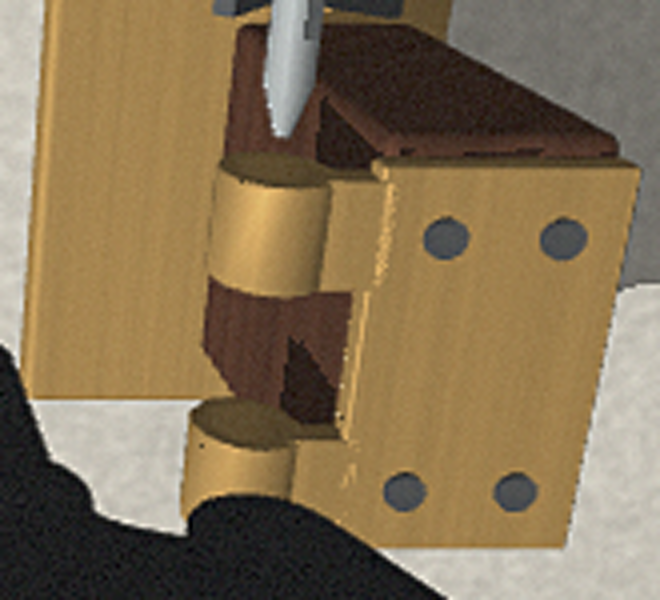

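Run:
```python
from st import *
i=pickle.load(open('i8.pkl','rb'))['wrist']
p=pickle.load(open('stand.pkl','rb'))
for X in((0,130,100),(0,74,100),(0,45,100),(0,45,102),(-15,74,109),(15,74,109)):print(X,proj(i,W(p,X)).round(1))
# pin edge scan
g=cv2.cvtColor(i['frame'],cv2.COLOR_RGB2GRAY).astype(int)
for v in (75,85,105,120,140,155,185,195): print(v,g[v,448:486].tolist())
```

```text
(0, 130, 100) [467.7  94.1]
(0, 74, 100) [458.3 174.9]
(0, 45, 100) [453.8 212.8]
(0, 45, 102) [454.8 213.6]
(-15, 74, 109) [441.7 177.6]
(15, 74, 109) [484.4 177.7]
75 [131, 133, 130, 131, 128, 129, 128, 128, 131, 129, 95, 78, 112, 110, 104, 108, 106, 127, 157, 168, 179, 198, 212, 218, 193, 180, 165, 148, 143, 117, 101, 108, 199, 187, 194, 194, 198, 196]
85 [141, 142, 68, 77, 75, 78, 83, 83, 78, 75, 88, 124, 117, 114, 109, 113, 151, 157, 168, 185, 200, 217, 207, 188, 173, 161, 151, 136, 121, 102, 105, 120, 113, 113, 113, 113, 111, 111]
105 [132, 128, 129, 135, 130, 130, 122, 85, 105, 119, 118, 112, 110, 104, 167, 162, 177, 191, 212, 215, 202, 181, 162, 156, 140, 125, 103, 114, 206, 198, 198, 192, 192, 189, 184, 185, 182, 185]
120 [130, 133, 133, 129, 136, 100, 80, 119, 115, 112, 110, 120, 150, 74, 178, 192, 201, 212, 197, 174, 163, 152, 138, 127, 98, 88, 205, 193, 189, 182, 187, 194, 193, 196, 198, 200, 201, 195]
140 [138, 133, 131, 88, 108, 118, 112, 117, 111, 107, 173, 170, 181, 199, 198, 207, 180, 172, 156, 149, 128, 109, 89, 103, 120, 113, 108, 118, 120, 115, 111, 113, 113, 113, 115, 110, 112, 118]
155 [80, 75, 90, 121, 122, 124, 120, 118, 163, 162, 176, 194, 195, 205, 185, 166, 156, 147, 129, 113, 92, 141, 208, 201, 198, 196, 193, 198, 196, 196, 196, 190, 188, 195, 197, 199, 206, 208]
185 [120, 120, 122, 113, 94, 170, 176, 189, 189, 196, 185, 173, 161, 84, 81, 90, 92, 81, 71, 71, 72, 67, 74, 72, 78, 67, 73, 68, 73, 74, 77, 78, 87, 90, 87, 83, 88, 85]
195 [65, 62, 71, 128, 168, 176, 189, 188, 198, 183, 166, 156, 137, 126, 114, 95, 48, 35, 37, 33, 36, 34, 33, 36, 35, 33, 36, 30, 38, 39, 37, 38, 35, 37, 47, 39, 34, 35]
```

The pin axis is parallel to the saddle line within a pixel, offset about 1.3 px (within calibration), and its middle is within about 1 mm. Next, the leaf.

Run:
```python
from st import *
i=pickle.load(open('img0.pkl','rb'))['top'];f=i['frame']
x0,y0=414-44,205-33
B=lambda x,y:(x0+x/9-.4,y0+y/9-.4)
for n,(q,z) in dict(platebl=((330,435),.006),platebr=((462,438),.006),tl=((330,268),.006),tr=((455,268),.006),ribtl=((405,270),.046),ribtr=((447,272),.046),ribbl=((385,412),.046),ribbr=((446,412),.046)).items():
    print(n,onplane(i,*B(*q),z).round(4))
```

```text
platebl [ 0.4494 -0.2518  0.006 ]
platebr [ 0.4478 -0.2952  0.006 ]
tl [ 0.5051 -0.255   0.006 ]
tr [ 0.5046 -0.2965  0.006 ]
ribtl [ 0.4972 -0.2687  0.046 ]
ribtr [ 0.4963 -0.2821  0.046 ]
ribbl [ 0.4516 -0.2595  0.046 ]
ribbr [ 0.4514 -0.2789  0.046 ]
```

>>> jog_arm(steps=[{"x": -45, "y": -3, "z": 0, "yaw": 8}, {"x": -90, "y": -6, "z": 0, "yaw": 16}, {"x": -135, "y": -9, "z": 0, "yaw": 24}, {"x": -180, "y": -12, "z": 0, "yaw": 32}, {"x": -225, "y": -15, "z": 5, "yaw": 40}, {"x": -270, "y": -18, "z": 10, "yaw": 48}, {"x": -313, "y": -20, "z": 20, "yaw": 56}, {"x": -313, "y": -20, "z": 20, "yaw": 64}, {"x": -313, "y": -20, "z": 20, "yaw": 72}, {"x": -313, "y": -20, "z": 20, "yaw": 80}, {"x": -313, "y": -20, "z": 20, "yaw": 88.5}, {"x": -313, "y": -20, "z": 20, "yaw": 88.5}, {"x": -313, "y": -20, "z": 20, "yaw": 88.5}, {"x": -313, "y": -20, "z": 20, "yaw": 88.5}], hand=0.6)

```text
t: 11.8
tool_pos: [0.4744, -0.2727, 0.2001]
orientation: [1.0, -0.023, 0.002, 0.0]
wrist_force: [0.7, -0.6, -0.2]
grip_width: 0.602
```

Run:
```python
from station import *
from st import *
d={}
i=get_image('wrist');d['wrist']=i;cv2.imwrite("pics/w9.png",i['frame'][:,:,::-1])
d['s']=s=monitor.get_state();print(s['t'],s['tool_pos'],s['orientation'],s['grip_width'],s['wrist_force'],s['joints'])
pickle.dump(d,open('i9.pkl','wb'))
f=i['frame'];cv2.imwrite("pics/w9c.png",cv2.resize(f[70:250,230:410],None,fx=3.3,fy=3.3,interpolation=cv2.INTER_CUBIC)[:,:,::-1])
```

```text
11.85 [ 0.47421886 -0.27267881  0.20018862] [ 9.99728838e-01 -2.32010553e-02  1.96494890e-03  3.18113947e-04] 0.5963419543224611 [-0.35885775  1.54776108  0.60456817] [-0.65020636  0.2616327   1.64124847  0.00189636  1.23515636  0.96637491]
```

View pics/w9.png

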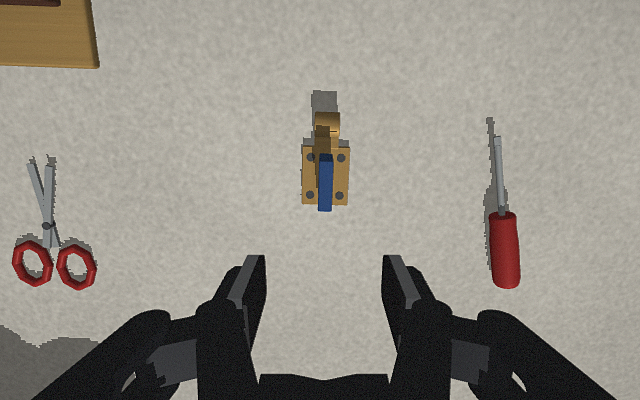

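View pics/w9c.png

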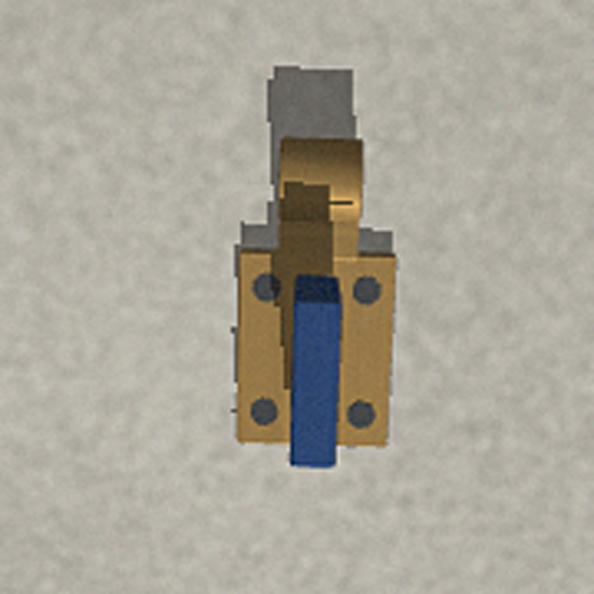

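The leaf is centred: rib top face about (319–334, 161–211), knuckle up at (327,120).

Run:
```python
from st import *
i=pickle.load(open('i9.pkl','rb'))['wrist']
C=lambda x,y:(230+x/3.3-.35,70+y/3.3-.35)
g=lambda q,z:onplane(i,*C(*q),z)[:2]
T=[g(q,.046) for q in((295,302),(340,304),(334,466),(290,464))];print(np.round(T,4))
c=np.mean(T,0);ax=(T[0]+T[1]-T[2]-T[3])/2;print('rib',c,np.hypot(*ax),np.degrees(np.arctan2(ax[1],ax[0])))
P=[g(q,.006) for q in((237,252),(396,254),(388,445),(237,441))];ax=(P[0]+P[1]-P[2]-P[3])/2
print('plate',np.mean(P,0),np.hypot(*ax),np.degrees(np.arctan2(ax[1],ax[0])), np.hypot(*(P[0]-P[1])))
K=[g(q,.022) for q in((281,185),(362,187))];print('knuckle top line approx',np.round(K,4),np.mean(K,0)) 
k=[g(q,.011) for q in((281,139),(362,140))];print('knuckle far',np.mean(k,0))
```

```text
[[ 0.4993 -0.2695]
 [ 0.4983 -0.2806]
 [ 0.4564 -0.2774]
 [ 0.4574 -0.2662]]
rib [ 0.47782584 -0.27342357] 0.0420020291404407 -4.40801960949833
plate [ 0.47814663 -0.27348226] 0.05517774583516194 -3.698937734113695 0.044167737562347514
knuckle top line approx [[ 0.5258 -0.2668]
 [ 0.5243 -0.2878]] [ 0.52507119 -0.27733812]
knuckle far [ 0.53631598 -0.27790424]
```

>>> jog_arm(steps=[{"x": 3.6, "y": 0.7, "z": 40, "yaw": 1.4}, {"x": 3.6, "y": 0.7, "z": 80, "yaw": 1.4}, {"x": 3.6, "y": 0.7, "z": 120, "yaw": 1.4}, {"x": 3.6, "y": 0.7, "z": 145, "yaw": 1.4}, {"x": 3.6, "y": 0.7, "z": 165, "yaw": 1.4}, {"x": 3.6, "y": 0.7, "z": 174, "yaw": 1.4}, {"x": 3.6, "y": 0.7, "z": 176.5, "yaw": 1.4}, {"x": 3.6, "y": 0.7, "z": 176.5, "yaw": 1.4}, {"x": 3.6, "y": 0.7, "z": 176.5, "yaw": 1.4}], hand=0.6)

```text
t: 12.75
tool_pos: [0.4793, -0.2742, 0.0248]
orientation: [0.999, -0.035, 0.003, 0.001]
wrist_force: [-0.7, 0.2, -0.3]
grip_width: 0.602
```

Run:
```python
from station import *
from st import *
i=get_image('wrist');cv2.imwrite("pics/w10.png",i['frame'][:,:,::-1])
```

```text
(no output)
```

View pics/w10.png

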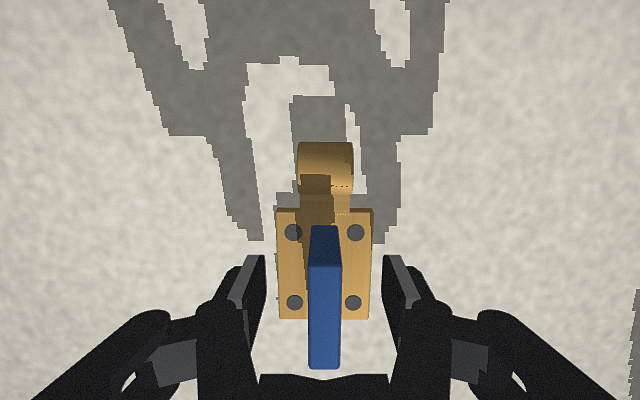

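The rib is centred between the pads. Closing.

>>> jog_arm(steps=[{"x": 0, "y": 0, "z": 1, "yaw": 0}, {"x": 0, "y": 0, "z": 1, "yaw": 0}, {"x": 0, "y": 0, "z": 1, "yaw": 0}, {"x": 0, "y": 0, "z": 1, "yaw": 0}, {"x": 0, "y": 0, "z": 1, "yaw": 0}, {"x": 0, "y": 0, "z": 1, "yaw": 0}, {"x": 0, "y": 0, "z": 1, "yaw": 0}, {"x": 0, "y": 0, "z": 1, "yaw": 0}, {"x": 0, "y": 0, "z": 1, "yaw": 0}, {"x": 0, "y": 0, "z": 1, "yaw": 0}], hand=0, grip_force=70)

```text
t: 13.8
tool_pos: [0.4796, -0.2745, 0.0245]
orientation: [0.999, -0.035, 0.003, 0.001]
wrist_force: [-0.6, -0.2, 5.7]
grip_width: 0.129
```

Run:
```python
from station import *
from st import *
d={}
i=get_image('wrist');cv2.imwrite("pics/w11.png",i['frame'][:,:,::-1]);d['wrist']=i
d['s']=s=monitor.get_state();print(s['t'],s['tool_pos'],s['orientation'],s['grip_width'],s['wrist_force'])
pickle.dump(d,open('i11.pkl','wb'))
```

```text
13.85 [ 0.47960477 -0.27456315  0.024503  ] [ 0.99936922 -0.03532149  0.00342847  0.00133924] 0.13114923005307952 [-0.35233201 -0.95883211  5.0200176 ]
```

View pics/w11.png

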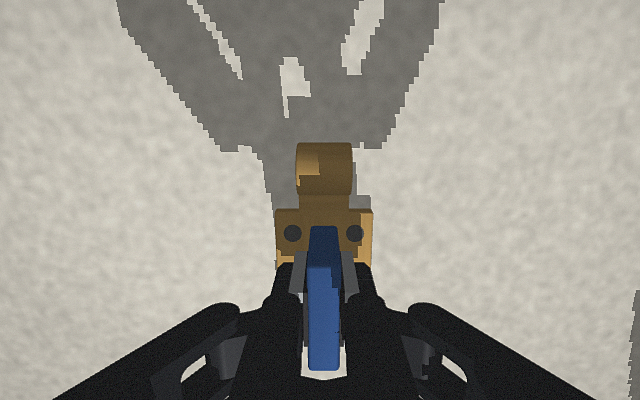

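The rib is gripped. I'll work out the bore offset from the TCP in this view, using the tangent row at v≈142 and the knuckle sides at u 296–353.

Run:
```python
from st import *
from scipy.spatial.transform import Rotation as Ro
from scipy.optimize import brentq
d=pickle.load(open('i11.pkl','rb'));i=d['wrist'];s=d['s']
f=i['frame'];cv2.imwrite("pics/w11c.png",cv2.resize(f[130:240,260:390],None,fx=5,fy=5,interpolation=cv2.INTER_CUBIC)[:,:,::-1])
R=Ro.from_quat(s['orientation']).as_matrix();t=s['tool_pos'];print(R.round(4))
x=R[:2,0]/np.hypot(*R[:2,0]);y=np.array([-x[1],x[0]])
def minrow(b,yy=0):
    th=np.linspace(0,2*np.pi,721)
    return min(proj(i,[*(t[:2]+x*(b+.011*np.cos(a))+y*yy),.011+.011*np.sin(a)])[1] for a in th)
for b in(.044,.046,.048):print(b,minrow(b),[proj(i,[*(t[:2]+x*b+y*yy),.022]).round(1) for yy in(-.011,.011)])
```

```text
[[ 0.9975 -0.0706  0.0068]
 [-0.0706 -0.9975 -0.0029]
 [ 0.0069  0.0024 -1.    ]]
0.044 147.54046588863758 [array([353.5, 180.4]), array([296.4, 180.3])]
0.046 142.62063163743102 [array([353.7, 175.3]), array([296.2, 175.2])]
0.048 137.65597866774482 [array([353.8, 170.1]), array([296.1, 170.1])]
```

View pics/w11c.png

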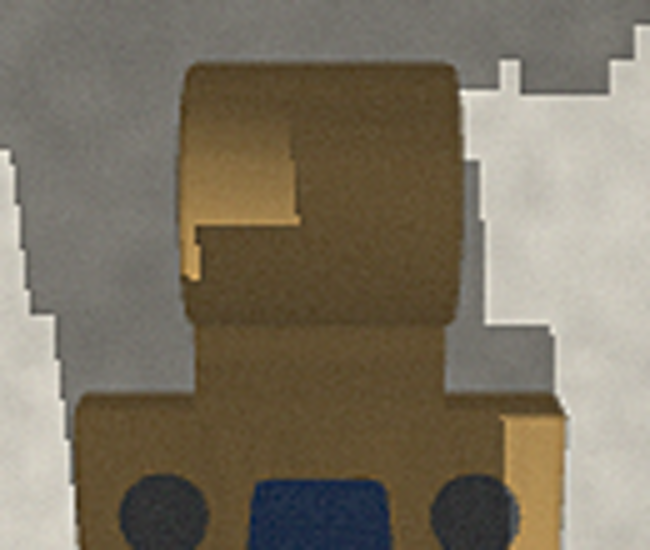

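>>> jog_arm(steps=[{"x": 0, "y": 0, "z": -10, "yaw": 0}, {"x": 0, "y": 0, "z": -30, "yaw": 0}, {"x": 0, "y": 0, "z": -60, "yaw": 0}, {"x": 0, "y": -20, "z": -89.6, "yaw": 0}, {"x": 0, "y": -60, "z": -89.6, "yaw": 0.3}, {"x": 2, "y": -100, "z": -89.6, "yaw": 0.3}, {"x": 4, "y": -140, "z": -89.6, "yaw": 0.3}, {"x": 7.6, "y": -180, "z": -89.6, "yaw": 0.3}, {"x": 7.6, "y": -220, "z": -89.6, "yaw": 0.3}, {"x": 7.6, "y": -245, "z": -89.6, "yaw": 0.3}, {"x": 7.6, "y": -256, "z": -89.6, "yaw": 0.3}, {"x": 7.6, "y": -261.5, "z": -89.6, "yaw": 0.3}, {"x": 7.6, "y": -261.5, "z": -89.6, "yaw": 0.3}, {"x": 7.6, "y": -261.5, "z": -89.6, "yaw": 0.3}])

```text
t: 15.25
tool_pos: [0.5051, -0.015, 0.1135]
orientation: [0.999, -0.038, 0.003, 0.002]
wrist_force: [-0.3, 0.3, -3.5]
grip_width: 0.128
```

```bash
cat > look.py <<'E'
import sys
from station import *
from st import *
n=sys.argv[1];d={}
for c in sys.argv[2:] or ['wrist']:
    i=get_image(c);d[c]=i;cv2.imwrite(f"pics/{c}{n}.png",i['frame'][:,:,::-1])
d['s']=s=monitor.get_state();print(s['t'],s['tool_pos'].round(4),s['orientation'].round(4),s['grip_width'],s['wrist_force'].round(1))
pickle.dump(d,open(f'i{n}.pkl','wb'))
E
python3 look.py 12 wrist scene
```

```text
15.35 [ 0.5051 -0.0151  0.1135] [ 0.9992 -0.0386  0.0034  0.0015] 0.1319130612476612 [ 0.4 -0.  -3.3]
```

View pics/wrist12.png

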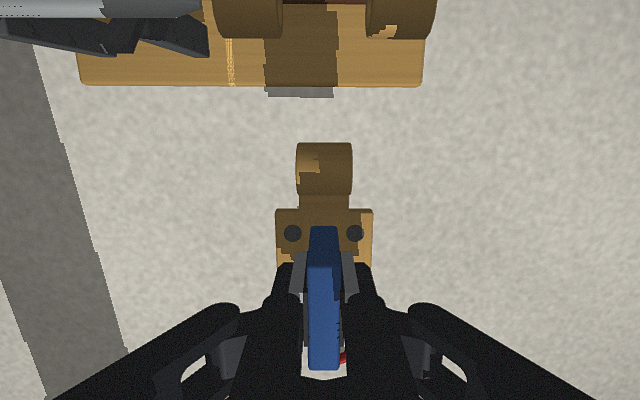

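The knuckle gap (281–366, centre 323.5) lines up with the leaf knuckle (296–352, centre 324). Advancing part way.

>>> jog_arm(steps=[{"x": 10, "y": 0, "z": 0, "yaw": 0}, {"x": 20, "y": 0, "z": 0, "yaw": 0}, {"x": 30, "y": 0, "z": 0, "yaw": 0}, {"x": 36, "y": 0, "z": 0.2, "yaw": 0}, {"x": 36, "y": 0, "z": 0.2, "yaw": 0}, {"x": 36, "y": 0, "z": 0.2, "yaw": 0}, {"x": 36, "y": 0, "z": 0.2, "yaw": 0}])

```text
t: 16.05
tool_pos: [0.5404, -0.0177, 0.1133]
orientation: [0.999, -0.039, 0.003, 0.001]
wrist_force: [0.8, -0.1, -3.4]
grip_width: 0.13
```

```bash
python3 look.py 13 wrist
```

```text
16.1 [ 0.5404 -0.0177  0.1134] [ 0.9993 -0.0386  0.003   0.0015] 0.13556558890575898 [-0.4  0.3 -2.2]
```

View pics/wrist13.png

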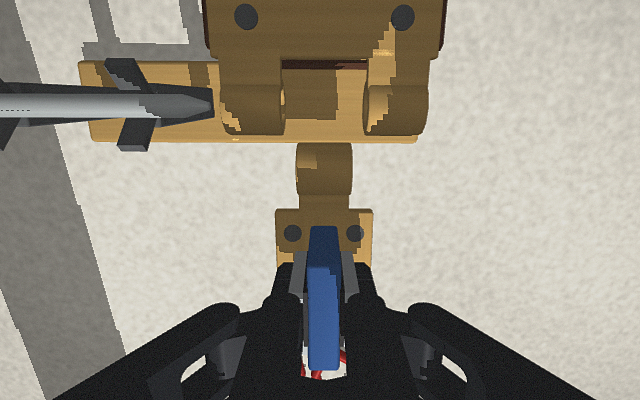

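>>> jog_arm(steps=[{"x": 5, "y": 0, "z": 0, "yaw": 0}, {"x": 10, "y": 0, "z": 0, "yaw": 0}, {"x": 15, "y": 0, "z": 0, "yaw": 0}, {"x": 20, "y": 0, "z": 0, "yaw": 0}, {"x": 23, "y": 0, "z": 0, "yaw": 0}, {"x": 24, "y": 0, "z": 0, "yaw": 0}, {"x": 24, "y": 0, "z": 0, "yaw": 0}, {"x": 24, "y": 0, "z": 0, "yaw": 0}])

```text
t: 16.9
tool_pos: [0.564, -0.0195, 0.1135]
orientation: [0.999, -0.039, 0.003, 0.001]
wrist_force: [-0.2, 0.2, -2.4]
grip_width: 0.134
```

```bash
python3 look.py 14 wrist scene
python3 - <<'E'
from h import *
d=pickle.load(open('i14.pkl','rb'));f=d['wrist']['frame'];cv2.imwrite("pics/w14c.png",cv2.resize(f[110:260,200:440],None,fx=3.3,fy=3.3,interpolation=cv2.INTER_CUBIC)[:,:,::-1])
f=d['scene']['frame'];cv2.imwrite("pics/s14c.png",cv2.resize(f[170:260,310:430],None,fx=6,fy=6,interpolation=cv2.INTER_CUBIC)[:,:,::-1])
E
```

```text
17.0 [ 0.5641 -0.0195  0.1135] [ 0.9993 -0.0386  0.0028  0.0015] 0.12980094876028084 [-0.1  0.4 -1.7]
```

View pics/w14c.png

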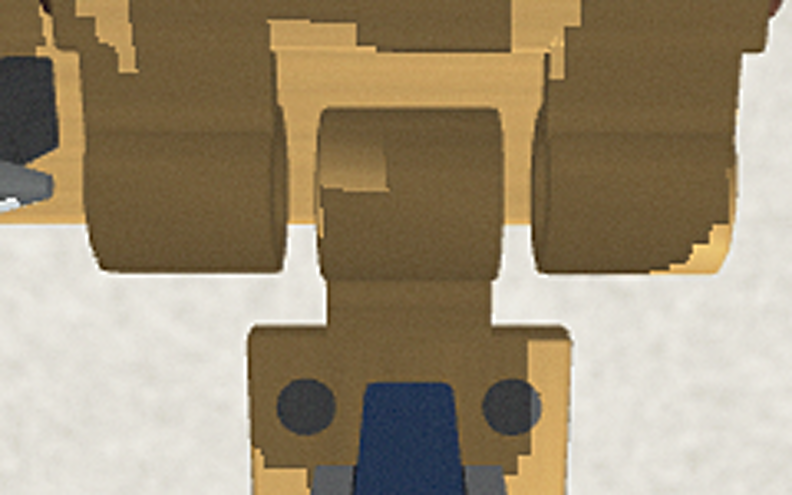

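View pics/s14c.png

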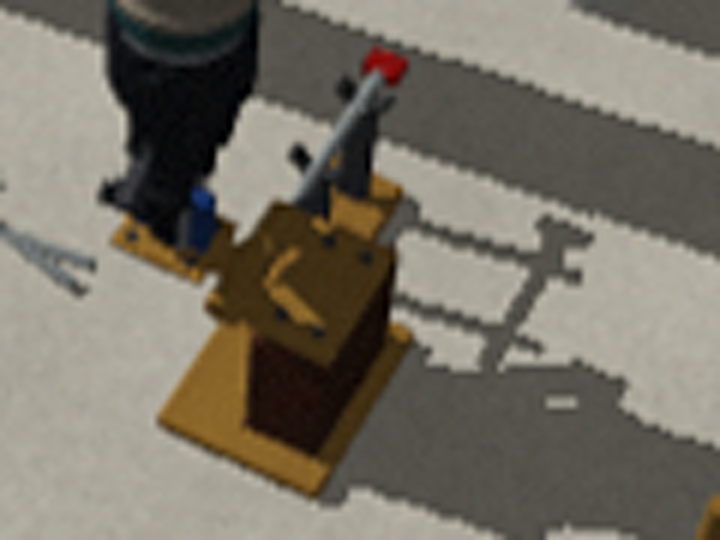

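Lateral centring is exact (gap centre 410, leaf centre 410 in the crop). Along x the lower tangents differ by about 1 mm. I'll check relative height by fitting both tubes in this same view.

```bash
cat > tube.py <<'E'
from st import *
th=np.radians(np.arange(0,360,3))
def circ(i,c,yaw,yy):
    x=np.array([np.cos(yaw),np.sin(yaw),0]);y=np.array([-x[1],x[0],0])
    return np.array([proj(i,c+y*yy+.011*(np.cos(a)*x+np.sin(a)*np.array([0,0,1]))) for a in th])
def leaf(i,c,yaw):  # umin,umax,vmin,vmax
    a=circ(i,c,yaw,.011);b=circ(i,c,yaw,-.011);q=np.vstack([a,b])
    return [a[:,0].min(),b[:,0].max(),(a[:,1].min()+b[:,1].min())/2,(a[:,1].max()+b[:,1].max())/2]
def fixed(i,c,yaw): # L outer min,L inner max,R inner min,R outer max,vmax
    e=[circ(i,c,yaw,k) for k in(.038,.016,-.016,-.038)]
    return [e[0][:,0].min(),e[1][:,0].max(),e[2][:,0].min(),e[3][:,0].max(),(e[1][:,1].max()+e[2][:,1].max())/2]
def solve(i,fn,meas,yaw,c0):
    r=least_squares(lambda c:np.array(fn(i,c,yaw))-meas,c0,x_scale=.01,diff_step=1e-4);return r.x,r.fun
E
python3 - <<'E'
from tube import *
d=pickle.load(open('i14.pkl','rb'));i=d['wrist']
C=lambda u:200+u/3.3-.35
D=lambda v:110+v/3.3-.35
yaw=np.radians(-4.4);c0=np.array([.611,-.0225,.1])
a,ra=solve(i,leaf,[C(317),C(503),D(107),D(281)],yaw,c0);print('leaf',a.round(4),ra.round(1))
b,rb=solve(i,fixed,[C(84),C(288),C(532),C(737),D(273)],yaw,c0);print('fixed',b.round(4),rb.round(1))
print('diff mm',(b-a)*1000)
E
```

```text
leaf [ 0.6098 -0.0227  0.097 ] [-0.  0.  0. -0.]
fixed [ 0.6114 -0.0228  0.0991] [-0.3  1.1 -1.   0.3  0. ]
diff mm [ 1.58924318 -0.17357902  2.08739925]
```

Run:
```python
from tube import *
for n in('11','13'):
    f=pickle.load(open(f'i{n}.pkl','rb'))['wrist']['frame'];cv2.imwrite(f"pics/w{n}d.png",cv2.resize(f[110:260,200:440],None,fx=3.3,fy=3.3,interpolation=cv2.INTER_CUBIC)[:,:,::-1])
# row/col profiles for leaf knuckle edges at subpixel
for n in('11','13','14'):
    g=cv2.cvtColor(pickle.load(open(f'i{n}.pkl','rb'))['wrist']['frame'],cv2.COLOR_RGB2GRAY).astype(int)
    print(n,g[165,290:302].tolist(),g[165,346:358].tolist(),g[138:148,335].tolist(),g[188:200,335].tolist())
```

```text
11 [113, 116, 119, 115, 118, 88, 98, 116, 118, 117, 112, 116] [75, 79, 81, 79, 78, 76, 86, 119, 110, 116, 207, 199] [115, 112, 113, 117, 88, 66, 69, 70, 73, 75] [75, 73, 70, 68, 72, 69, 69, 73, 82, 78, 82, 78]
13 [211, 214, 217, 219, 224, 134, 103, 124, 124, 125, 125, 124] [88, 87, 85, 87, 80, 81, 125, 233, 219, 214, 215, 217] [145, 148, 160, 176, 115, 66, 74, 77, 80, 81] [76, 77, 78, 75, 75, 76, 73, 83, 86, 83, 86, 89]
14 [155, 157, 161, 156, 161, 116, 116, 138, 138, 137, 140, 140] [95, 96, 95, 94, 93, 88, 115, 172, 165, 161, 164, 165] [159, 163, 164, 171, 125, 75, 83, 86, 84, 86] [81, 87, 83, 86, 82, 87, 79, 93, 93, 93, 96, 94]
```

View pics/w11d.png

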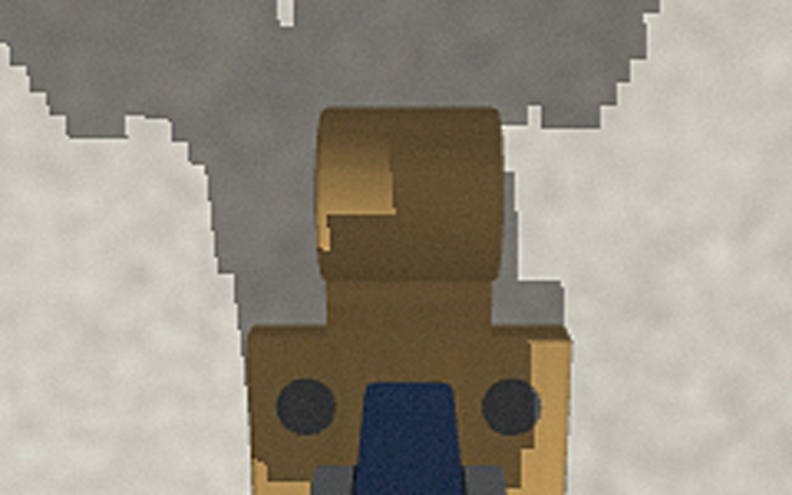

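View pics/w13d.png

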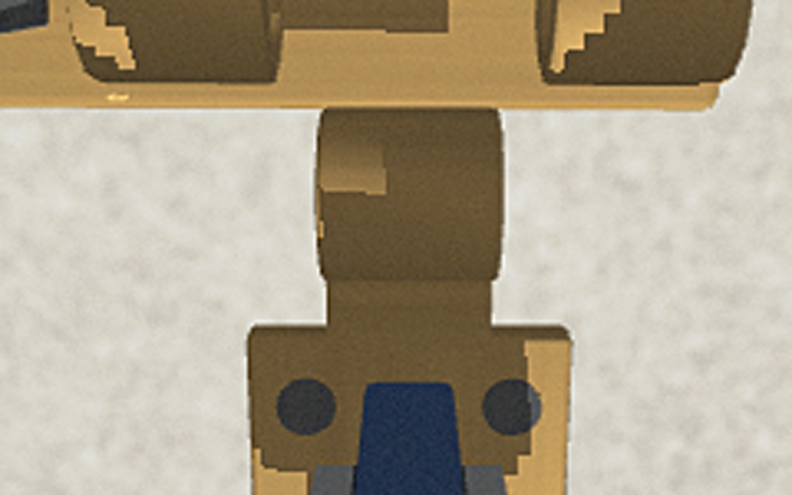

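The leaf looks identical in-hand to how it did on the bench, so there was no slip. The width-based height fit has about 3 mm bias even on the bench, so I take height from kinematics: bore = TCP − 13.5 mm = 100.0 mm. About 1.1 mm along x remains.

>>> jog_arm(steps=[{"x": 0.6, "y": 0, "z": 0, "yaw": 0}, {"x": 1.1, "y": 0, "z": 0, "yaw": 0}, {"x": 1.1, "y": 0, "z": 0, "yaw": 0}, {"x": 1.1, "y": 0, "z": 0, "yaw": 0}, {"x": 1.1, "y": 0, "z": 0, "yaw": 0}])

```text
t: 17.5
tool_pos: [0.5652, -0.0196, 0.1136]
orientation: [0.999, -0.039, 0.003, 0.001]
wrist_force: [-0.4, -0.3, -2.5]
grip_width: 0.132
```

```bash
python3 look.py 15 wrist scene
python3 - <<'E'
from h import *
d=pickle.load(open('i15.pkl','rb'));f=d['wrist']['frame'];cv2.imwrite("pics/w15c.png",cv2.resize(f[80:260,200:440],None,fx=3.3,fy=3.3,interpolation=cv2.INTER_CUBIC)[:,:,::-1])
g=cv2.cvtColor(f,cv2.COLOR_RGB2GRAY).astype(int)
for u in(245,270,380,405):print(u,g[186:200,u].tolist())
print(g[186:200,298].tolist(),g[186:200,350].tolist())
E
```

```text
17.6 [ 0.5651 -0.0196  0.1136] [ 0.9993 -0.0385  0.0028  0.0015] 0.12862786128312687 [ 0.5 -0.5 -2.3]
245 [88, 82, 82, 90, 83, 83, 89, 77, 63, 206, 235, 230, 228, 227]
270 [87, 89, 89, 86, 85, 86, 85, 81, 61, 211, 239, 232, 232, 231]
380 [91, 90, 88, 84, 87, 85, 84, 81, 71, 98, 236, 227, 223, 225]
405 [91, 88, 83, 73, 205, 189, 185, 179, 172, 182, 231, 228, 227, 228]
[83, 92, 83, 82, 79, 79, 72, 63, 100, 209, 205, 247, 249, 244] [80, 80, 76, 78, 77, 84, 92, 83, 174, 242, 238, 235, 234, 235]
```

View pics/w15c.png

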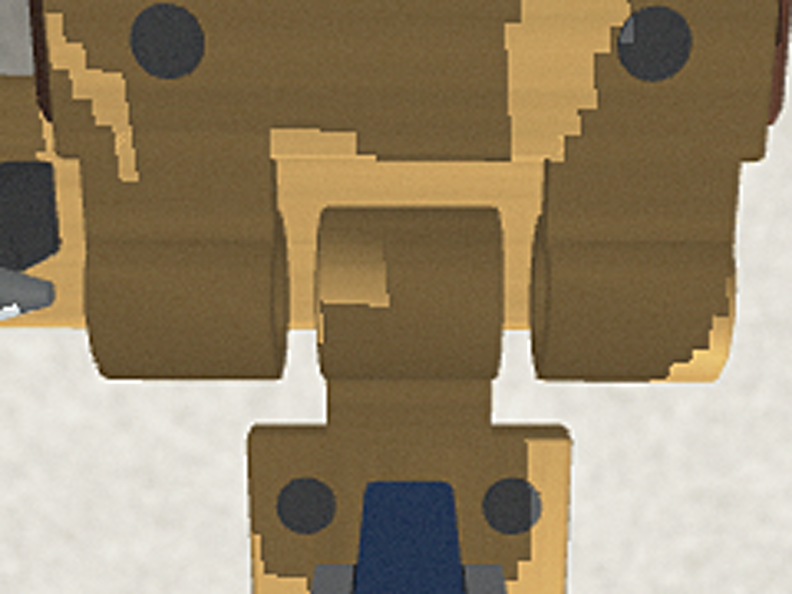

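All three tubes' lower tangents are now at the same row (≈380 in the crop), and the gaps are equal at left (288→318) and right (502→532). I'll let it settle, do a last check and hand in.

>>> jog_arm(steps=[{"x": 0, "y": 0, "z": 0, "yaw": 0}, {"x": 0, "y": 0, "z": 0, "yaw": 0}, {"x": 0, "y": 0, "z": 0, "yaw": 0}, {"x": 0, "y": 0, "z": 0, "yaw": 0}, {"x": 0, "y": 0, "z": 0, "yaw": 0}])

```text
t: 18.1
tool_pos: [0.5652, -0.0196, 0.1135]
orientation: [0.999, -0.039, 0.003, 0.001]
wrist_force: [-0.7, 0.0, -2.5]
grip_width: 0.132
```

```bash
python3 look.py 16 wrist scene
python3 - <<'E'
from h import *
from station import monitor
d=pickle.load(open('i16.pkl','rb'));f=d['scene']['frame'];cv2.imwrite("pics/s16c.png",cv2.resize(f[160:300,260:430],None,fx=4,fy=4,interpolation=cv2.INTER_CUBIC)[:,:,::-1])
a=pickle.load(open('i15.pkl','rb'))['wrist']['frame'].astype(int)
print(np.abs(a-d['wrist']['frame'])[100:260,200:440].mean(),np.abs(monitor.get_state()['joint_velocities']).max())
E
```

```text
18.2 [ 0.5651 -0.0196  0.1136] [ 0.9993 -0.0386  0.0028  0.0014] 0.1298074780423306 [-0.1 -0.2 -1.8]
2.3982725694444444 0.001145394688757549
```

View pics/s16c.png

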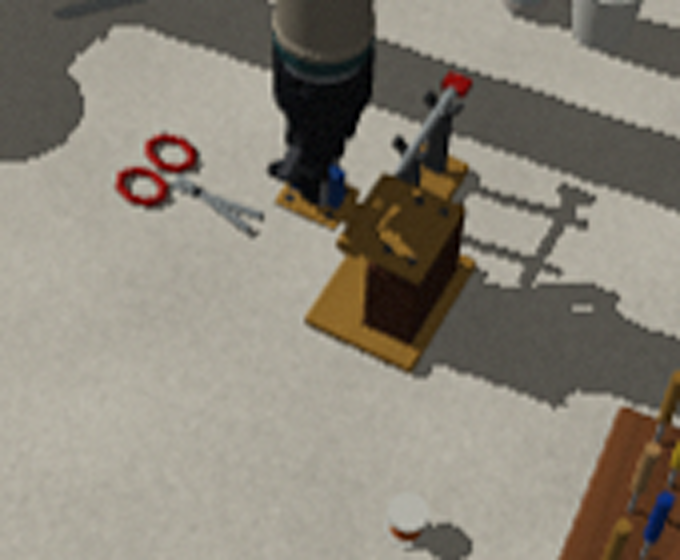

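The scene view shows the pin in the saddles with its red head at the far end, and the leaf level in the hinge with its plate towards the robot.

```bash
python3 -c "
from station import job;print(job.sign_off())"
```

```text
the job is handed in; nothing more can be done
None
```

I laid the smallest pin in the two V saddles, red head away from the knuckles, and let go. I then picked up the leaf by its blue rib and brought its knuckle between the fixed knuckles. I handed in at about 18 s with the arm still holding the leaf there; no verdict was reported.

**Pin:** It lies parallel to the saddle line. The nose tip measured within about 1 mm of where it should be along the pin. One check before release disagreed, putting the pin about 1.5 mm off midway, and I left it. The shank looked about 1.3 px to one side, which is within the calibration error. My first grip on the pin was too high, so I opened and re-gripped 3 mm lower before lifting.

**Leaf:** In the last wrist view the gaps to the two fixed knuckles are equal and the lower edges line up to about half a pixel. The arm is still, and the wrist force shows only the leaf's weight. The tool is tilted about 0.3°, almost as it was when it gripped the leaf flat on the bench.

**Hole height:** The 100 mm height comes from the arm's own position reading. A camera check based on apparent width put the leaf about 2 mm low. The same leaf image taken on the bench gave a reading about 3 mm low, so I did not act on that check.

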